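# Clamp the carving blank with the draw latch

## Task

Clamp the wooden blank on the carver's board: draw the latch's loop out by its yellow cheeks and hook its bar down into the keeper's groove, feeling for it with a light touch (well under 20 N) and never ramming it onto or against the keeper, then throw the red lever over centre until it snaps flat. Let go of everything, keep the blank where it lies between the jaws, and leave the other things on the bench alone.

Things in the scene. Friction and masses are not known exactly. Their poses are not given: they have to be found in the camera images.
- press: Carver's clamping board, 20 mm thick, screwed to the bench. Origin on the table under the lever's hinge; +x runs from lever to keeper, +y across to the blank, z up (mm below). Board spans x -120..205, y -48..155. Latch lane at y 0: lever, wire loop, keeper. Jaws at y 50..150, to z 48. Beside the keeper (|y| 16..50) the board is bare from x 20 to 150.
- lever_hinge (a point): Lever's hinge axis (along press y) at press x 0, z 40. The loop's pivot rides on the lever 20 mm from it: at lever angle t it is at press x = -20 cos(t-0.2), z = 40 + 20 sin(t-0.2).
- keeper_zone (a point): Fixed point at press x 119, z 43, mid of the stretch (x 110.5..127) where the keeper's lip edge may stand; the keeper itself is not measured. Keeper: steel block 28 wide; from the lever side: flat shoulder 30 long (z 43), an undercut lip dipping 1.5 at its edge, a groove 8 wide (floor z 31.5), an end post to z 62. A bar stands at z 46 on the shoulder, 34 in the groove.
- jaw_lane (a point): Fixed point at press x 90, y 100, z 35: the blank-side face of the sliding jaw when it bears on the blank. The jaw carries the keeper and starts anywhere 4 to 20 mm further out along press x. It slides stiffly (35 N of friction), has an end stop 24 mm out, and is to be drawn in by the latch.
- bail: End of the sprung wire loop, at the centre of its steel cross bar (5 thick, 40 along y). x along the loop, outward. A yellow cheek at each bar end, 26 long (x), 14 high, outer faces 50 apart: pinch these across; they can turn in the fingers. 120 mm from the pivot on the lever. Swings freely; starts on the keeper's shoulder. Pulling it out lifts the lever (3 to 9 N). Spring 12 N/mm, 14 mm.
- lever (a joint): Lever angle (rad): 0 flat on its stop, pointing to press -x, snapped shut; grows as it lifts; 1.57 upright; 2.6 fully back, over the keeper. Stays where left. Steel bar 92 long from the hinge, 22 wide, 8 thick, outer half capped red (cap face 6 from mid-line). Hooked, throwing it takes up to some 12 N at 70 mm from the hinge; dead centre near 0.26, below which it snaps down by itself.
- blank: Loose wooden blank 100 (press x) x 90 x 22 mm lying on the board between the jaws; origin under its middle, at press x 40, y 100 once clamped.
- deer: carved wooden deer with antlers, 115 tall, 100 long, standing; origin under its middle
- gouge: carving gouge, 200 long, wooden handle, lying
- mallet: wooden mallet, 240 long, lying
- oil_tin: green tin, 56 across, 85 tall, standing
- sanding_block: cork sanding block 80 x 50 x 34, lying
- rosette: turned wooden rosette, 60 across, 20 tall, lying
- pot: terracotta pot, 72 across, 85 tall, standing
Mind the look-alikes: they are no part of the job. Of the things like the blank, leave any that is turquoise; of the rest the larger one is meant.

How it is judged:
By the outcome, as a careful person would: the job done as asked, in the order asked, and still so for the second after the job is handed in, with the robot touching nothing.
It also fails if it takes over 48 s, if anything falls off the work surface, if the arm or the gripper's body presses on something with over 40 N, if the wrist force passes 120 N, or if a joint passes its speed limit or range.

## Robot

A 6-joint arm with a two-finger parallel gripper is mounted at the origin on the work surface. World frame = base frame: x ahead of the robot, y to its left, z up, the work surface at z = 0. Lengths are in mm, angles in rad, forces in N, time in s.
With the tool pointing down it reaches from about 350 to 875 mm from the base axis. Payload 4.2 kg.
Tool frame: the origin (TCP) lies midway between the tips of the shut fingers; the grasp point (between the pads) lies 19 mm behind it; z points along the fingers, y is the line along which they close (so a half turn about z gives the same grasp; the last joint's range is limited). The gripper opens to 85 mm and grips with 20 to 120 N. Pads are 22 mm wide; open, the fingers measure 114 mm over their backs; the gripper's body (76 mm by 85 mm) begins 54 mm behind the grasp point. The pads swing forward as they close: fully open they stand 13 mm farther back than shut.
Start: joints at [-0.901, 0.385, 0.008, 0, -1.194, -0.259], TCP at [249.602, -572.973, 231.312] pointing down, gripper open.
Joint ranges: [-3.14, 3.14], [-1.21, 2.06], [-1.07, 1.41], [-3.16, 2.05], [-2.99, -0.16], [-3.1, 3.1]. Speed limits (rad/s): [2.79, 2.79, 3.14, 3.14, 3.14, 3.14].

## Interface

Orientations are given as a unit quaternion [x, y, z, w].
In Python, from bench import arm gives the robot as it stands. The module is installed in compiled form; this text tells all that it offers.
- The arm moves only by the shell command python3 -m handwheel 'ROWS' [OPENING]. ROWS is JSON, a list of rows, each an object of numbers: "x", "y", "z": the shift along the world's x, y, z each as a share of 20 cm, from -1 to 1; "ax", "ay", "az": the turn, a rotation vector about the world's x, y, z each as a share of 90 degrees, from -1 to 1. In form: [{"x": .., "y": .., "z": .., "ax": .., "ay": .., "az": ..}, ...]. A call has exactly 8 rows; each row shifts and turns the commanded pose from where the row before left it; what a row does not reach is not made up. A row lasts 1/10 s, in which the tool goes at most 50 mm and 8.59 degrees, less where a joint would pass 70% of its speed; a pose out of reach is approached as far as the arm can. A call with a number of a shift or a turn outside -1 to 1 is refused whole. A call with a gripper value outside its range is refused whole. OPENING is the opening, from -1 (shut) to 1 (fully open), set as the call begins (- or left out, the last holds). The fingers move at their own pace and stop on an object; the grip force is fixed at half the most. Time passes only in rows, so rows that do not move let the fingers close, or fill a call up. It gives the time, the measured TCP pose, the force, the opening and the grip force at its end, in the units of the state.
- arm.read_state(): the state, without advancing time (a new reading comes with each control period).
- arm.get_image(name): name is "scene" or "top" or "wrist"; returns the picture (480x640x3 uint8, red, green, blue); there is no depth.
- arm.camera_params(name): a dict with "K" (3x3 intrinsics, pixels), "k1" (the pictures are not rectified: a ray, as slopes to the right and down, at radius r is drawn at 1 + k1 r^2 times it, then the intrinsics apply), "position" and "orientation" of the camera in the world. Camera axes: x right, y down, z forward; pixel columns grow to the right and rows downward; lengths in mm; the calibration is good to about 2 mm. A picture is of the moment at which its call begins: read the wrist's pose just before it. camera_params takes no time and is no camera call; for the wrist camera it gives the pose at the moment of the call.
- arm.job_done(): hands the job in; it is judged then, once.
The state is a dict: "clock": time; "joints": joint angles; "joint_vel": joint speeds; "joint_efforts": joint torques, N m; "position": TCP position; "ee_rot": TCP orientation; "contact_force": force on the tool from outside, world axes, zero at the start; "wrist_torque": the same for the moment, N m; "gripper_width": finger opening in mm; "grasp_force": force on a finger pad.
Only numpy, scipy, OpenCV 4.12 (cv2) and the standard library are available. Lean on these libraries where they do the work, as an engineer would, in place of code of your own. Each camera call takes 0.05 s, during which the arm holds its last target. There are 200 camera calls.

## Working session

There is one attempt and no reset: what is moved stays moved. The work goes in short steps, Python scripts to look and compute and a shell command to move; the robot and the scene stay as the last step left them, time stands still between calls to the robot, and variables do not carry over. Pictures are saved under pics/ and viewed, at most 12 in all, crops included, and the job is handed in when it is done.

```bash
mkdir -p pics; cat > h.py <<'E'
import numpy as np, cv2
from bench import arm
from scipy.spatial.transform import Rotation as R
def snap(n,f):
    p=arm.camera_params(n); im=arm.get_image(n); cv2.imwrite('pics/'+f,im[:,:,::-1]); return p,im
def ray(p,uv):
    K=np.array(p['K']);q=np.array([(uv[0]-K[0,2])/K[0,0],(uv[1]-K[1,2])/K[1,1]])
    s=q.copy()
    for _ in range(20): s=q/(1+p['k1']*(s@s))
    return R.from_quat(p['orientation']).as_matrix()@np.array([*s,1])
def at(p,uv,z):
    d=ray(p,uv);c=np.array(p['position']);return c+d*(z-c[2])/d[2]
def proj(p,X):
    K=np.array(p['K']);v=R.from_quat(p['orientation']).as_matrix().T@(np.array(X)-p['position'])
    s=v[:2]/v[2];s=s*(1+p['k1']*(s@s));return K[0,0]*s[0]+K[0,2],K[1,1]*s[1]+K[1,2]
E
python3 - <<'E'
from h import *
import json,pickle
P={}
for n in ['top','scene']:
    p,_=snap(n,n+'0.png');P[n]=p;print(n,p)
pickle.dump(P,open('P.pkl','wb'))
print(arm.read_state())
E
```

```text
top {'K': array([[576.50219403,   0.        , 322.78485331],
       [  0.        , 576.50219403, 240.60011178],
       [  0.        ,   0.        ,   1.        ]]), 'k1': -0.11310596311909521, 'position': array([ 450.99128915,  -27.34608422, 1338.89030844]), 'orientation': array([ 0.70762336, -0.70583925,  0.02473871, -0.02116893])}
scene {'K': array([[501.58902757,   0.        , 317.62575196],
       [  0.        , 501.58902757, 240.52622575],
       [  0.        ,   0.        ,   1.        ]]), 'k1': -0.09001937421468428, 'position': array([1070.30401252,  863.77624848,  730.08745569]), 'orientation': array([ 0.22461118,  0.85218158, -0.45754511, -0.11827445])}
{'clock': 0.1, 'joints': array([-9.01378903e-01,  3.85465517e-01,  6.76523306e-03, -3.99551903e-04,
       -1.19402258e+00, -2.58617781e-01]), 'joint_vel': array([ 4.99066823e-05, -2.30775562e-03,  3.81055522e-03,  5.55044113e-04,
       -2.17747770e-04, -1.22465050e-03]), 'joint_efforts': array([-6.39745540e-04, -3.93321061e+01,  1.88928741e+01,  4.19791907e+00,
       -2.59712069e-03,  2.00192579e-05]), 'position': array([ 249.39624927, -572.5141258 ,  230.34585602]), 'ee_rot': array([-2.03886362e-01,  9.78994070e-01,  9.44519430e-04, -2.65048150e-04]), 'contact_force': array([ 1.07477296, -0.11462918, -0.42169104]), 'wrist_torque': array([-0.04978274,  0.05492683, -0.02318423]), 'grasp_force': 0.0, 'gripper_width': 85.5359408081421}
```

View pics/top0.png

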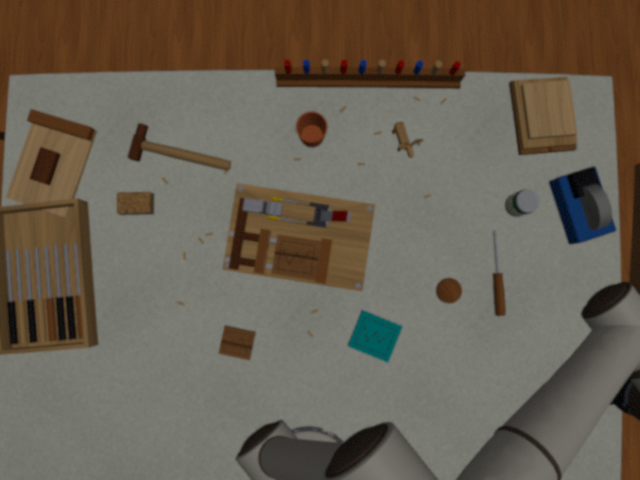

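View pics/scene0.png

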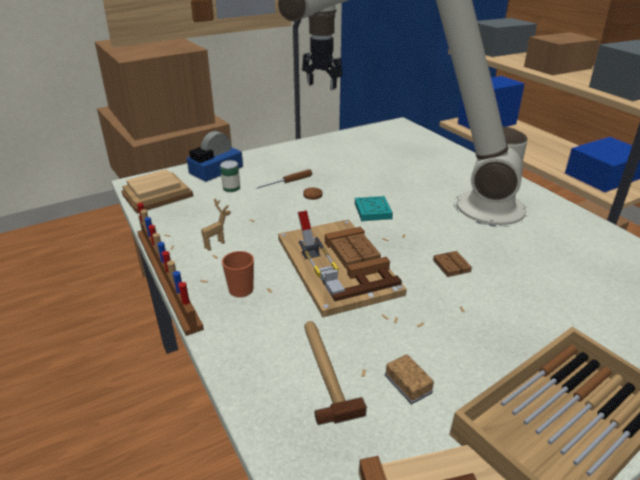

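Top view: the board has corners at (238,184), (374,206), (361,291) and (223,268). The red lever is near (340,215), the yellow cheeks near (275,207) and the keeper near (258,205).

Blank-like things are the brown one between the jaws at (297,257), a small brown one at (237,342) and a turquoise one at (375,335). The larger one that isn't turquoise is the one in the jaws. I'll confirm that in a crop.

```bash
cat > pose.py <<'E'
from h import *
import pickle
from scipy.optimize import least_squares
P=pickle.load(open('P.pkl','rb'));p=P['top']
E
python3 - <<'E'
from pose import *
im=cv2.imread('pics/top0.png');c=im[175:300,215:385]
a=cv2.resize(c,None,fx=4.4,fy=4.4,interpolation=cv2.INTER_CUBIC);cv2.imwrite('pics/c_top.png',cv2.convertScaleAbs(a,alpha=1.5))
im=cv2.imread('pics/scene0.png');c=im[195:320,265:415]
a=cv2.resize(c,None,fx=4.5,fy=4.5,interpolation=cv2.INTER_CUBIC);cv2.imwrite('pics/c_sc.png',cv2.convertScaleAbs(a,alpha=1.5))
for uv in [(238,184),(374,206),(361,291),(223,268)]: print(at(p,uv,20).round(1))
E
```

```text
[667.5 162.6  20. ]
[ 617.  -151.8   20. ]
[ 421.7 -121.4   20. ]
[473.2 194.6  20. ]
```

View pics/c_top.png

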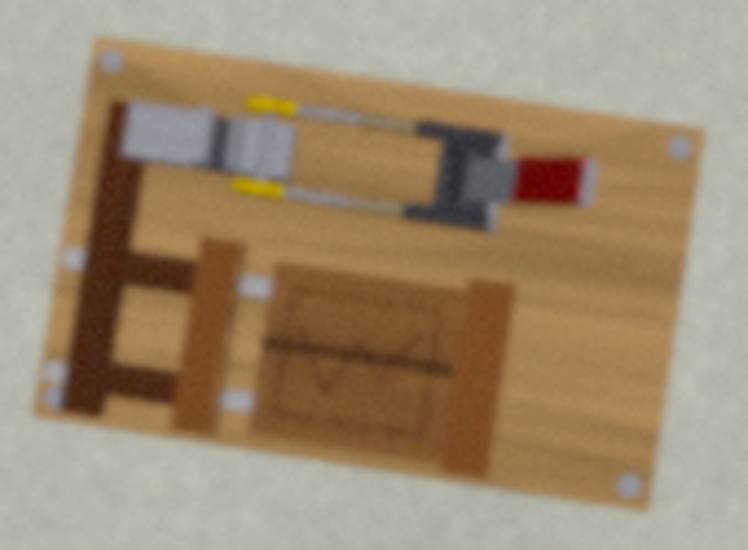

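View pics/c_sc.png

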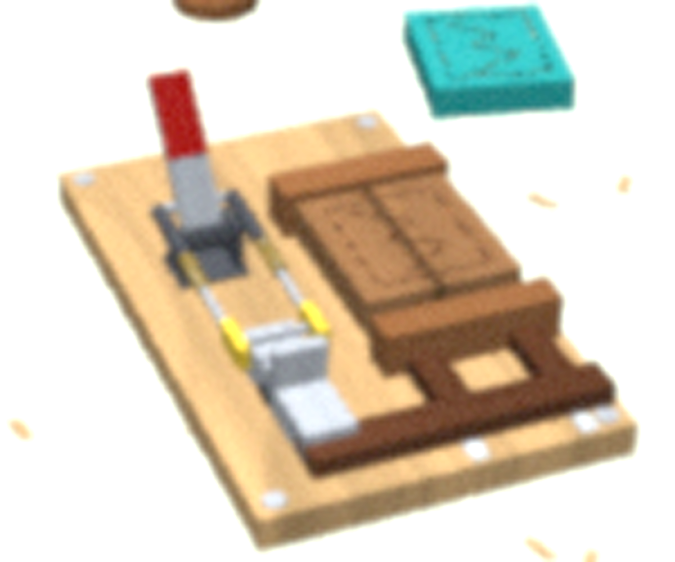

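The crops confirm that the blank between the jaws is the large brown one, and it already lies in place. The bar rests on the shoulder, with cheek middles at crop (272,104) and (259,188), and the lever is raised. Next I'll fit the press pose.

```bash
cat >> pose.py <<'E'
cor=np.array([(205,-48),(-120,-48),(-120,155),(205,155)])
uv=np.array([(97,37),(703,128),(648,508),(35,415)])/4.4+[214.6,174.6]
W=np.array([at(p,u,20)[:2] for u in uv])
def w2(o,q): # press->world
    c,s=np.cos(o[2]),np.sin(o[2]);q=np.asarray(q,float);return np.array([o[0]+c*q[0]-s*q[1],o[1]+s*q[0]+c*q[1],q[2]])
def w2p(o,X):
    c,s=np.cos(o[2]),np.sin(o[2]);d=np.asarray(X)[:2]-o[:2];return np.array([c*d[0]+s*d[1],-s*d[0]+c*d[1],X[2]])
f=lambda o:np.concatenate([w2(o,[*c,20])[:2]-w for c,w in zip(cor,W)])
fit=least_squares(f,[620,-10,1.7]);o=fit.x
E
python3 - <<'E'
from pose import *
print(o,fit.fun.round(1))
T=lambda a:(np.array(a)/4.4+[214.6,174.6])
for n,a,z in [('ch1',(272,104),46),('ch2',(259,188),46),('lipc',(232,140),43),('post',(211,140),62),('levtipTop',(598,182),80)]:
    print(n,w2p(o,at(p,T(a),z)).round(1))
# lever tip from scene: crop (170,72)
ps=P['scene']
# scan t to match lever tip in both
for t in np.arange(.2,1.6,.1):
    X=w2(o,[-92*np.cos(t),0,40+92*np.sin(t)])
    print(round(t,1),(( np.array(proj(ps,X))-[264.6,194.6])*4.5).round(),((np.array(proj(p,X))-[214.6,174.6])*4.4).round())
st=arm.read_state();print(R.from_quat(st['ee_rot']).as_matrix().round(3))
E
```

```text
[593.45095711 -28.581833     1.42326569] [ 1.3  1.4  0.9 -1.6 -1.3 -1.1 -0.8  1.3]
ch1 [104.2 -22.2  46. ]
ch2 [104.1  21.6  46. ]
lipc [122.   -1.1  43. ]
post [130.5   2.6  62. ]
levtipTop [-66.   -3.5  80. ]
0.2 [147. 125.] [642. 201.]
0.3 [147. 113.] [639. 198.]
0.4 [149. 103.] [634. 195.]
0.5 [151.  94.] [627. 193.]
0.6 [153.  86.] [618. 189.]
0.7 [156.  79.] [608. 186.]
0.8 [160.  74.] [596. 183.]
0.9 [164.  70.] [583. 179.]
1.0 [168.  68.] [568. 176.]
1.1 [173.  68.] [552. 172.]
1.2 [178.  69.] [535. 169.]
1.3 [183.  72.] [517. 165.]
1.4 [189.  77.] [499. 162.]
1.5 [195.  83.] [480. 159.]
[[-0.917 -0.399 -0.001]
 [-0.399  0.917  0.002]
 [ 0.     0.002 -1.   ]]
```

```bash
python3 -m handwheel '[{"x":0.112,"y":0.202,"az":0.092},{"x":0.112,"y":0.202,"az":0.092},{"x":0.112,"y":0.202,"az":0.092},{"x":0.112,"y":0.202,"az":0.092},{"x":0.112,"y":0.202,"az":0.092},{"x":0.112,"y":0.202,"az":0.092},{"x":0.112,"y":0.202,"az":0.092},{"x":0.112,"y":0.202}]' 0.46
python3 -m handwheel '[{"x":0.112,"y":0.202},{"x":0.112,"y":0.202},{"x":0.112,"y":0.202},{"x":0.112,"y":0.202},{"x":0.112,"y":0.202},{"x":0.112,"y":0.202},{"x":0.112,"y":0.202},{"x":0.112,"y":0.202}]'
```

```text
invalid input at $[0]: expected keys x, y, z, ax, ay, az
invalid input at $[0]: expected keys x, y, z, ax, ay, az
```

```bash
python3 -m handwheel '[{"x":0.112,"y":0.202,"z":0,"ax":0,"ay":0,"az":0.092},{"x":0.112,"y":0.202,"z":0,"ax":0,"ay":0,"az":0.092},{"x":0.112,"y":0.202,"z":0,"ax":0,"ay":0,"az":0.092},{"x":0.112,"y":0.202,"z":0,"ax":0,"ay":0,"az":0.092},{"x":0.112,"y":0.202,"z":0,"ax":0,"ay":0,"az":0.092},{"x":0.112,"y":0.202,"z":0,"ax":0,"ay":0,"az":0.092},{"x":0.112,"y":0.202,"z":0,"ax":0,"ay":0,"az":0.092},{"x":0.112,"y":0.202,"z":0,"ax":0,"ay":0,"az":0}]' 0.46
python3 -m handwheel '[{"x":0.112,"y":0.202,"z":0,"ax":0,"ay":0,"az":0},{"x":0.112,"y":0.202,"z":0,"ax":0,"ay":0,"az":0},{"x":0.112,"y":0.202,"z":0,"ax":0,"ay":0,"az":0},{"x":0.112,"y":0.202,"z":0,"ax":0,"ay":0,"az":0},{"x":0.112,"y":0.202,"z":0,"ax":0,"ay":0,"az":0},{"x":0.112,"y":0.202,"z":0,"ax":0,"ay":0,"az":0},{"x":0.112,"y":0.202,"z":0,"ax":0,"ay":0,"az":0},{"x":0.112,"y":0.202,"z":0,"ax":0,"ay":0,"az":0}]'
python3 - <<'E'
from pose import *
s=arm.read_state();print(s['clock'],s['position'],R.from_quat(s['ee_rot']).as_matrix()[:,1].round(3),s['gripper_width'],s['contact_force'],w2p(o,s['position']))
E
```

```text
clock: 0.9
position: [429.1, -247.9, 231.1]
ee_rot: [-0.654, 0.757, 0.0, -0.0]
contact_force: [0.9, -1.1, -0.4]
gripper_width: 62.3
grasp_force: 0.0
clock: 1.7
position: [608.3, 75.2, 230.9]
ee_rot: [-0.653, 0.758, 0.0, -0.0]
contact_force: [-0.0, -0.2, 0.4]
gripper_width: 62.6
grasp_force: 0.0
1.7 [608.32644405  75.22036833 230.90797041] [-0.989  0.148  0.001] 62.60541624957157 [-0.03667599 -0.21712604  0.37975775] [104.86124406   0.54461708 230.90797041]
```

```bash
python3 - <<'E'
from pose import *
pw,im=snap('wrist','w1.png');P['w1']=pw;pickle.dump(P,open('P.pkl','wb'))
print(pw['position'])
for q in [(104,0,46),(122,-14,43),(122,14,43),(205,-48,20),(0,0,40)]: print(q,np.round(proj(pw,w2(o,q))))
cv2.imwrite('pics/w1b.png',cv2.convertScaleAbs(cv2.imread('pics/w1.png'),alpha=1.4))
E
```

```text
[ 5.98832028e+02 -2.23466029e-01  3.73583706e+02]
(104, 0, 46) [319. 211.]
(122, -14, 43) [303. 229.]
(122, 14, 43) [334. 229.]
(205, -48, 20) [272. 300.]
(0, 0, 40) [319.  87.]
```

View pics/w1b.png

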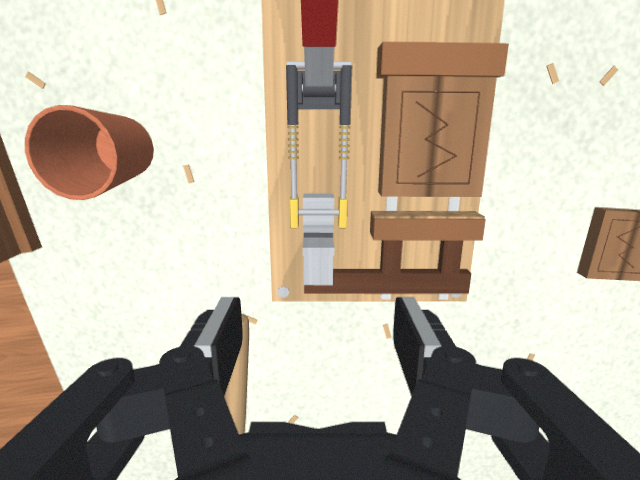

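The wrist view shows the bar at (318,212), the cheeks at (294,213) and (343,213), the dark groove near row 235 and the post from row 238. The prediction was (319,211), so the pose fits. I'll take a column profile to locate the lip edge.

```bash
python3 - <<'E'
from pose import *
im=cv2.imread('pics/w1.png').astype(int);pw=P['w1']
prof=im[190:292,310:328].mean((1,2)).round().astype(int)
for i,v in enumerate(prof):
    X=[w2p(o,at(pw,(318,190+i),z))[0].round(1) for z in (43,62,31.5,46)]
    if i<64: print(190+i,v,X)
m=(im[:,:,2]>150)&(im[:,:,0]<90)&(im[:,:,1]>120)
ys,xs=np.nonzero(m[180:240,280:360]);print(xs.min()+280,xs.max()+280,ys.min()+180,ys.max()+180)
for c in [(291,213),(347,213)]: print(w2p(o,at(pw,c,46)))
E
```

```text
190 123 [np.float64(85.7), np.float64(82.4), np.float64(87.7), np.float64(85.2)]
191 123 [np.float64(86.6), np.float64(83.3), np.float64(88.6), np.float64(86.1)]
192 121 [np.float64(87.5), np.float64(84.1), np.float64(89.5), np.float64(87.0)]
193 117 [np.float64(88.4), np.float64(85.0), np.float64(90.5), np.float64(87.8)]
194 109 [np.float64(89.3), np.float64(85.8), np.float64(91.4), np.float64(88.7)]
195 108 [np.float64(90.2), np.float64(86.7), np.float64(92.3), np.float64(89.6)]
196 109 [np.float64(91.1), np.float64(87.5), np.float64(93.2), np.float64(90.5)]
197 120 [np.float64(92.0), np.float64(88.3), np.float64(94.2), np.float64(91.4)]
198 149 [np.float64(92.9), np.float64(89.2), np.float64(95.1), np.float64(92.3)]
199 150 [np.float64(93.8), np.float64(90.1), np.float64(96.0), np.float64(93.2)]
200 150 [np.float64(94.7), np.float64(90.9), np.float64(97.0), np.float64(94.1)]
201 147 [np.float64(95.6), np.float64(91.8), np.float64(97.9), np.float64(95.0)]
202 146 [np.float64(96.5), np.float64(92.6), np.float64(98.9), np.float64(95.9)]
203 147 [np.float64(97.4), np.float64(93.5), np
[... 3661 characters left out ...]
64(136.9)]
247 119 [np.float64(138.9), np.float64(132.6), np.float64(142.7), np.float64(137.9)]
248 146 [np.float64(139.9), np.float64(133.5), np.float64(143.7), np.float64(138.9)]
249 146 [np.float64(140.9), np.float64(134.4), np.float64(144.8), np.float64(139.8)]
250 147 [np.float64(141.8), np.float64(135.3), np.float64(145.8), np.float64(140.8)]
251 146 [np.float64(142.8), np.float64(136.3), np.float64(146.8), np.float64(141.8)]
252 147 [np.float64(143.8), np.float64(137.2), np.float64(147.8), np.float64(142.8)]
253 147 [np.float64(144.8), np.float64(138.1), np.float64(148.8), np.float64(143.7)]
289 346 199 227
[105.85893462 -24.64995487  46.        ]
[105.8948562  25.4052468  46.       ]
```

```bash
python3 -m handwheel '[{"x":0,"y":0,"z":-0.15,"ax":0,"ay":0,"az":0},{"x":0,"y":0,"z":-0.17,"ax":0,"ay":0,"az":0},{"x":0,"y":0,"z":-0.17,"ax":0,"ay":0,"az":0},{"x":0,"y":0,"z":-0.17,"ax":0,"ay":0,"az":0},{"x":0,"y":0,"z":-0.15,"ax":0,"ay":0,"az":0},{"x":0,"y":0,"z":-0.1,"ax":0,"ay":0,"az":0},{"x":0,"y":0,"z":-0.05,"ax":0,"ay":0,"az":0},{"x":0,"y":0,"z":0,"ax":0,"ay":0,"az":0}]'
python3 - <<'E'
from pose import *
s=arm.read_state();print(s['position'],w2p(o,s['position']),s['contact_force'],s['joints'].round(2))
pw,im=snap('wrist','w2.png');P['w2']=pw;pickle.dump(P,open('P.pkl','wb'))
E
```

```text
clock: 2.55
position: [607.0, 73.0, 37.7]
ee_rot: [-0.653, 0.758, 0.001, -0.002]
contact_force: [-0.3, 0.1, -0.4]
gripper_width: 62.1
grasp_force: 0.0
[607.0244073   73.01065965  37.67668712] [102.48414501   1.50769147  37.67668712] [-0.33128888  0.08800573 -0.42802673] [ 0.38  0.56 -0.25 -0.   -0.77 -0.53]
```

View pics/w2.png

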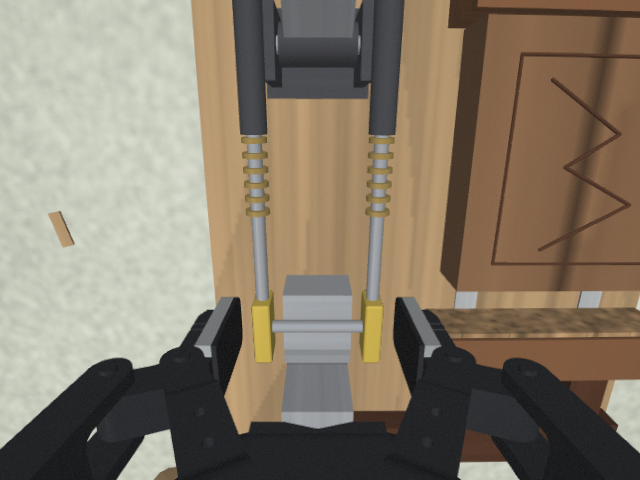

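The fingers straddle both cheeks (263,330) and (372,330), and the bar is at (317,326). I'll go down about 9 mm more, then close.

```bash
python3 -m handwheel '[{"x":0,"y":0,"z":-0.02,"ax":0,"ay":0,"az":0},{"x":0,"y":0,"z":-0.02,"ax":0,"ay":0,"az":0},{"x":0,"y":0,"z":-0.005,"ax":0,"ay":0,"az":0},{"x":0,"y":0,"z":0,"ax":0,"ay":0,"az":0},{"x":0,"y":0,"z":0,"ax":0,"ay":0,"az":0},{"x":0,"y":0,"z":0,"ax":0,"ay":0,"az":0},{"x":0,"y":0,"z":0,"ax":0,"ay":0,"az":0},{"x":0,"y":0,"z":0,"ax":0,"ay":0,"az":0}]'
python3 -m handwheel '[{"x":0,"y":0,"z":0,"ax":0,"ay":0,"az":0},{"x":0,"y":0,"z":0,"ax":0,"ay":0,"az":0},{"x":0,"y":0,"z":0,"ax":0,"ay":0,"az":0},{"x":0,"y":0,"z":0,"ax":0,"ay":0,"az":0},{"x":0,"y":0,"z":0,"ax":0,"ay":0,"az":0},{"x":0,"y":0,"z":0,"ax":0,"ay":0,"az":0},{"x":0,"y":0,"z":0,"ax":0,"ay":0,"az":0},{"x":0,"y":0,"z":0,"ax":0,"ay":0,"az":0}]' 0.0
python3 - <<'E'
from pose import *
s=arm.read_state();print(s['position'],w2p(o,s['position']),s['contact_force'])
E
```

```text
clock: 3.4
position: [608.0, 73.4, 30.4]
ee_rot: [-0.653, 0.758, -0.0, 0.0]
contact_force: [0.5, -0.8, 0.1]
gripper_width: 62.4
grasp_force: 0.0
clock: 4.2
position: [607.9, 73.5, 30.6]
ee_rot: [-0.653, 0.758, 0.0, -0.0]
contact_force: [-2.7, 1.1, 5.9]
gripper_width: 49.1
grasp_force: 61.8
[607.8966387   73.4564578   30.61243012] [103.05331506   0.71046562  30.61243012] [-2.66820905  1.08560799  5.92853658]
```

```bash
python3 -m handwheel '[{"x":0,"y":0,"z":0.01,"ax":0,"ay":0,"az":0},{"x":0,"y":0,"z":0.005,"ax":0,"ay":0,"az":0},{"x":0.003,"y":0.02,"z":0,"ax":0,"ay":0,"az":0},{"x":0.003,"y":0.02,"z":0,"ax":0,"ay":0,"az":0},{"x":0.003,"y":0.02,"z":0,"ax":0,"ay":0,"az":0},{"x":0.003,"y":0.02,"z":0,"ax":0,"ay":0,"az":0},{"x":0,"y":0,"z":0,"ax":0,"ay":0,"az":0},{"x":0,"y":0,"z":0,"ax":0,"ay":0,"az":0}]'
python3 - <<'E'
from pose import *
s=arm.read_state();print(s['position'],w2p(o,s['position']),s['contact_force'])
pw,im=snap('wrist','w3.png');P['w3']=pw;pickle.dump(P,open('P.pkl','wb'))
E
```

```text
clock: 5.0
position: [610.0, 89.0, 33.5]
ee_rot: [-0.653, 0.758, 0.0, -0.001]
contact_force: [-3.2, -2.0, 3.4]
gripper_width: 48.9
grasp_force: 63.2
[609.99150266  89.02691162  33.47115708] [118.762565     0.92715309  33.47115708] [-3.17363554 -2.00740476  3.40510343]
```

View pics/w3.png

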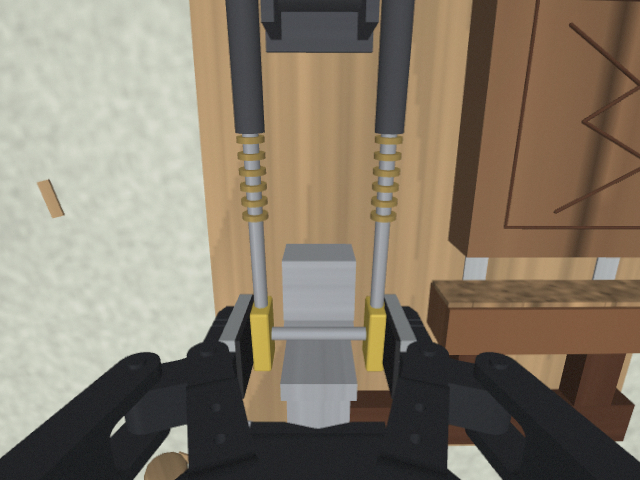

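```bash
python3 - <<'E'
from pose import *
pw=P['w3'];im=cv2.imread('pics/w3.png').astype(int)
for q in [(120.4,0,49),(118,0,43),(124.8,0,41.5),(132.7,0,62),(132.7,0,31.5),(124.8,0,31.5),(89.5,0,43)]: print(q,np.round(proj(pw,w2(o,q)),1))
print([(r,int(im[r,300:338].mean())) for r in range(320,405)])
pw2=P['w2'];im=cv2.imread('pics/w2.png').astype(int)
for q in [(104.7,0,46),(118,0,43),(124.8,0,41.5),(132.7,0,62),(132.7,0,31.5),(89.5,0,43)]: print(q,np.round(proj(pw2,w2(o,q)),1))
print([(r,int(im[r,300:338].mean())) for r in range(320,432)])
E
```

```text
(120.4, 0, 49) [319.4 334.1]
(118, 0, 43) [319.3 320.7]
(124.8, 0, 41.5) [319.3 333.7]
(132.7, 0, 62) [319.6 383. ]
(132.7, 0, 31.5) [319.1 337.3]
(124.8, 0, 31.5) [319.1 321.4]
(89.5, 0, 43) [319.3 253.2]
[(320, 149), (321, 138), (322, 138), (323, 138), (324, 139), (325, 139), (326, 129), (327, 116), (328, 128), (329, 139), (330, 148), (331, 157), (332, 166), (333, 169), (334, 170), (335, 170), (336, 165), (337, 159), (338, 149), (339, 132), (340, 118), (341, 120), (342, 120), (343, 120), (344, 120), (345, 120), (346, 120), (347, 120), (348, 120), (349, 120), (350, 120), (351, 120), (352, 120), (353, 120), (354, 119), (355, 120), (356, 120), (357, 119), (358, 120), (359, 120), (360, 119), (361, 119), (362, 119), (363, 119), (364, 119), (365, 119), (366, 119), (367, 119), (368, 119), (369, 119), (370, 119), (371, 119), (372, 119), (373, 119), (374, 119), (375, 119), (376, 119), (377, 119), (378, 119), (379, 119), (380, 119), (381, 119), (382, 119), (383, 119), (384, 157), (385, 162), (386, 162), (387, 162), (388, 162), (389, 162), (390, 162), (391, 162), (392, 162), (393, 162), (394,
[... 941 characters left out ...]
73, 119), (374, 119), (375, 119), (376, 119), (377, 119), (378, 119), (379, 119), (380, 119), (381, 119), (382, 119), (383, 118), (384, 119), (385, 119), (386, 118), (387, 119), (388, 119), (389, 118), (390, 118), (391, 118), (392, 118), (393, 118), (394, 118), (395, 118), (396, 118), (397, 118), (398, 118), (399, 118), (400, 118), (401, 118), (402, 118), (403, 118), (404, 118), (405, 118), (406, 118), (407, 118), (408, 118), (409, 118), (410, 118), (411, 127), (412, 153), (413, 161), (414, 161), (415, 161), (416, 161), (417, 161), (418, 161), (419, 161), (420, 161), (421, 161), (422, 161), (423, 160), (424, 157), (425, 141), (426, 112), (427, 80), (428, 50), (429, 36), (430, 36), (431, 36)]
```

```bash
python3 -m handwheel '[{"x":0.003,"y":0.015,"z":0,"ax":0,"ay":0,"az":0},{"x":0.002,"y":0.015,"z":0,"ax":0,"ay":0,"az":0},{"x":0.001,"y":0.013,"z":0,"ax":0,"ay":0,"az":0},{"x":0,"y":0,"z":0,"ax":0,"ay":0,"az":0},{"x":0,"y":0,"z":0,"ax":0,"ay":0,"az":0},{"x":0,"y":0,"z":0,"ax":0,"ay":0,"az":0},{"x":0,"y":0,"z":-0.01,"ax":0,"ay":0,"az":0},{"x":0,"y":0,"z":0,"ax":0,"ay":0,"az":0}]'
python3 - <<'E'
from pose import *
s=arm.read_state();print(s['position'],w2p(o,s['position']),s['contact_force'])
pw,im=snap('wrist','w4.png');im=im.astype(int)
print([(r,int(im[r,300:338].mean())) for r in range(316,400,1)])
for x in (126,128,130):print(np.round(proj(pw,w2(o,(x,0,46.8))),1))
print([np.round(proj(pw,w2(o,(x,0,z))),1) for x,z in ((124.9,41.5),(133,62))])
E
```

```text
clock: 5.85
position: [611.7, 98.8, 31.4]
ee_rot: [-0.653, 0.758, 0.0, 0.0]
contact_force: [-3.3, 4.0, 2.4]
gripper_width: 49.0
grasp_force: 63.1
[611.70430726  98.76098208  31.37057958] [128.64267053   0.66382438  31.37057958] [-3.26656887  4.02282992  2.38672951]
[(316, 98), (317, 76), (318, 75), (319, 75), (320, 94), (321, 120), (322, 120), (323, 120), (324, 120), (325, 120), (326, 113), (327, 108), (328, 123), (329, 136), (330, 144), (331, 154), (332, 164), (333, 169), (334, 170), (335, 169), (336, 166), (337, 161), (338, 153), (339, 139), (340, 125), (341, 119), (342, 119), (343, 119), (344, 119), (345, 119), (346, 119), (347, 119), (348, 119), (349, 119), (350, 119), (351, 119), (352, 119), (353, 119), (354, 119), (355, 119), (356, 119), (357, 119), (358, 119), (359, 119), (360, 118), (361, 118), (362, 119), (363, 119), (364, 141), (365, 158), (366, 162), (367, 162), (368, 162), (369, 161), (370, 162), (371, 162), (372, 162), (373, 162), (374, 162), (375, 161), (376, 161), (377, 161), (378, 162), (379, 162), (380, 162), (381, 162), (382, 162), (383, 163), (384, 163), (385, 162), (386, 162), (387, 163), (388, 162), (389, 163), (390, 163), (391, 162), (392, 162), (393, 162), (394, 162), (395, 162), (396, 162), (397, 162), (398, 162), (399, 162)]
[320.  324.1]
[320.  328.7]
[320.  333.3]
[array([320. , 314.8]), array([320.3, 364.1])]
```

```bash
python3 -m handwheel '[{"x":0,"y":-0.004,"z":0,"ax":0,"ay":0,"az":0},{"x":0,"y":0,"z":0,"ax":0,"ay":0,"az":0},{"x":0,"y":0,"z":0,"ax":0,"ay":0,"az":0},{"x":0,"y":0,"z":0,"ax":0,"ay":0,"az":0},{"x":0,"y":0,"z":0,"ax":0,"ay":0,"az":0},{"x":0,"y":0,"z":0,"ax":0,"ay":0,"az":0},{"x":0,"y":0,"z":0,"ax":0,"ay":0,"az":0},{"x":0,"y":0,"z":0,"ax":0,"ay":0,"az":0}]'
python3 - <<'E'
from pose import *
s=arm.read_state();print(w2p(o,s['position']),s['contact_force'])
pw,im=snap('wrist','w5.png');im=im.astype(int)
print([(r,int(im[r,300:338].mean())) for r in range(314,344,1)])
for x in (126,128,130):print(np.round(proj(pw,w2(o,(x,0,46.8))),1))
print([np.round(proj(pw,w2(o,(x,0,z))),1) for x,z in ((124.9,41.5),(133,62))])
E
```

```text
clock: 6.7
position: [611.7, 98.3, 31.6]
ee_rot: [-0.653, 0.758, 0.0, 0.001]
contact_force: [-4.0, 5.6, 1.9]
gripper_width: 48.6
grasp_force: 63.1
[128.20970895   0.59665395  31.59673938] [-3.98299512  5.61327404  1.91257021]
[(314, 149), (315, 149), (316, 131), (317, 78), (318, 76), (319, 76), (320, 80), (321, 101), (322, 120), (323, 120), (324, 120), (325, 120), (326, 114), (327, 108), (328, 123), (329, 135), (330, 144), (331, 154), (332, 163), (333, 169), (334, 170), (335, 169), (336, 167), (337, 161), (338, 153), (339, 140), (340, 125), (341, 119), (342, 119), (343, 119)]
[320.2 324.8]
[320.2 329.4]
[320.2 334. ]
[array([320.1, 315.5]), array([320.5, 364.7])]
```

```bash
python3 -m handwheel '[{"x":0,"y":-0.005,"z":0,"ax":0,"ay":0,"az":0},{"x":0,"y":0,"z":0,"ax":0,"ay":0,"az":0},{"x":0,"y":0,"z":-0.005,"ax":0,"ay":0,"az":0},{"x":0,"y":0,"z":-0.005,"ax":0,"ay":0,"az":0},{"x":0,"y":0,"z":-0.005,"ax":0,"ay":0,"az":0},{"x":0,"y":0,"z":-0.005,"ax":0,"ay":0,"az":0},{"x":0,"y":0,"z":0,"ax":0,"ay":0,"az":0},{"x":0,"y":0,"z":0,"ax":0,"ay":0,"az":0}]'
python3 - <<'E'
from pose import *
s=arm.read_state();print(w2p(o,s['position']),s['contact_force'])
pw,im=snap('wrist','w6.png');im=im.astype(int)
print([(r,int(im[r,300:338].mean())) for r in range(300,344,1)])
for x in (126,128,130):print(np.round(proj(pw,w2(o,(x,0,42.6))),1))
print([np.round(proj(pw,w2(o,(x,0,z))),1) for x,z in ((124.9,41.5),(133,62))])
E
```

```text
clock: 7.55
position: [611.7, 97.0, 27.8]
ee_rot: [-0.653, 0.757, 0.0, 0.0]
contact_force: [-3.5, 4.6, 3.4]
gripper_width: 48.5
grasp_force: 63.3
[126.95368357   0.3779505   27.75824985] [-3.50647632  4.64050885  3.37761118]
[(300, 164), (301, 163), (302, 162), (303, 161), (304, 160), (305, 160), (306, 160), (307, 158), (308, 150), (309, 138), (310, 137), (311, 137), (312, 138), (313, 139), (314, 140), (315, 144), (316, 149), (317, 148), (318, 149), (319, 149), (320, 149), (321, 149), (322, 149), (323, 148), (324, 124), (325, 75), (326, 83), (327, 107), (328, 129), (329, 140), (330, 148), (331, 157), (332, 165), (333, 168), (334, 169), (335, 168), (336, 164), (337, 158), (338, 148), (339, 129), (340, 116), (341, 119), (342, 119), (343, 119)]
[320.8 327.2]
[320.8 331.7]
[320.8 336.3]
[array([320.8, 323.2]), array([321.2, 374.7])]
```

```bash
python3 -m handwheel '[{"x":0,"y":0,"z":-0.006,"ax":0,"ay":0,"az":0},{"x":0,"y":0,"z":-0.006,"ax":0,"ay":0,"az":0},{"x":0,"y":0,"z":-0.006,"ax":0,"ay":0,"az":0},{"x":0,"y":0,"z":-0.006,"ax":0,"ay":0,"az":0},{"x":0,"y":0,"z":-0.006,"ax":0,"ay":0,"az":0},{"x":0,"y":0,"z":-0.006,"ax":0,"ay":0,"az":0},{"x":0,"y":0,"z":0,"ax":0,"ay":0,"az":0},{"x":0,"y":0,"z":0,"ax":0,"ay":0,"az":0}]'
python3 - <<'E'
from pose import *
s=arm.read_state();print(w2p(o,s['position']),s['contact_force'])
pw,im=snap('wrist','w7.png');im=im.astype(int)
print([(r,int(im[r,300:338].mean())) for r in range(315,350,1)])
for x in (126,128,130):print(np.round(proj(pw,w2(o,(x,0,35.5))),1))
print([np.round(proj(pw,w2(o,(x,0,z))),1) for x,z in ((124.9,41.5),(133,62))])
E
```

```text
clock: 8.4
position: [611.6, 96.2, 20.0]
ee_rot: [-0.653, 0.758, -0.0, 0.0]
contact_force: [-3.6, 1.8, 2.9]
gripper_width: 48.8
grasp_force: 63.4
[126.12168476   0.36693708  20.04015487] [-3.64682869  1.77045885  2.86330335]
[(315, 161), (316, 160), (317, 160), (318, 159), (319, 159), (320, 153), (321, 139), (322, 137), (323, 137), (324, 138), (325, 138), (326, 139), (327, 141), (328, 147), (329, 148), (330, 148), (331, 148), (332, 148), (333, 148), (334, 149), (335, 149), (336, 148), (337, 144), (338, 119), (339, 81), (340, 98), (341, 120), (342, 119), (343, 120), (344, 120), (345, 119), (346, 119), (347, 119), (348, 119), (349, 119)]
[320.8 329.9]
[320.8 334.5]
[320.8 339. ]
[array([321. , 335.8]), array([321.5, 392. ])]
```

```bash
python3 -m handwheel '[{"x":0,"y":0,"z":-0.005,"ax":0,"ay":0,"az":0},{"x":0,"y":0,"z":0,"ax":0,"ay":0,"az":0},{"x":0,"y":0,"z":0,"ax":0,"ay":0,"az":0},{"x":0,"y":0,"z":0,"ax":0,"ay":0,"az":0},{"x":0,"y":0,"z":0,"ax":0,"ay":0,"az":0},{"x":0,"y":0,"z":0,"ax":0,"ay":0,"az":0},{"x":0,"y":0,"z":0,"ax":0,"ay":0,"az":0},{"x":0,"y":0,"z":0,"ax":0,"ay":0,"az":0}]'
python3 -m handwheel '[{"x":0,"y":0,"z":0,"ax":0,"ay":0,"az":0},{"x":0,"y":0,"z":0,"ax":0,"ay":0,"az":0},{"x":0,"y":0,"z":0,"ax":0,"ay":0,"az":0},{"x":0,"y":0,"z":0,"ax":0,"ay":0,"az":0},{"x":0,"y":0,"z":0,"ax":0,"ay":0,"az":0},{"x":0,"y":0,"z":0,"ax":0,"ay":0,"az":0},{"x":0,"y":0,"z":0,"ax":0,"ay":0,"az":0},{"x":0,"y":0,"z":0,"ax":0,"ay":0,"az":0}]' 0.46
python3 -m handwheel '[{"x":0,"y":0,"z":0.025,"ax":0,"ay":0,"az":0},{"x":0,"y":0,"z":0.05,"ax":0,"ay":0,"az":0},{"x":0,"y":0,"z":0.1,"ax":0,"ay":0,"az":0},{"x":0,"y":0,"z":0.2,"ax":0,"ay":0,"az":0},{"x":0,"y":0,"z":0.2,"ax":0,"ay":0,"az":0},{"x":0,"y":0,"z":0.2,"ax":0,"ay":0,"az":0},{"x":0,"y":0,"z":0,"ax":0,"ay":0,"az":0},{"x":0,"y":0,"z":0,"ax":0,"ay":0,"az":0}]' -1
python3 - <<'E'
from pose import *
s=arm.read_state();print(w2p(o,s['position']),s['contact_force'])
pw,im=snap('wrist','w8.png');P['w8']=pw;pickle.dump(P,open('P.pkl','wb'))
print([np.round(proj(pw,w2(o,q)),1) for q in ((124.9,0,41.5),(132.9,0,62),(128.9,20,34))])
for t in (2,2.2,2.4,2.6): print(t,np.round(proj(pw,w2(o,[-92*np.cos(t),0,40+92*np.sin(t)])),1))
E
```

```text
clock: 9.25
position: [611.6, 96.1, 19.2]
ee_rot: [-0.653, 0.758, -0.0, -0.0]
contact_force: [-4.1, 1.0, 4.6]
gripper_width: 49.0
grasp_force: 63.5
clock: 10.05
position: [611.6, 96.2, 19.1]
ee_rot: [-0.653, 0.758, -0.0, 0.0]
contact_force: [0.1, -0.4, 0.4]
gripper_width: 62.5
grasp_force: 0.0
clock: 10.85
position: [612.0, 95.8, 175.6]
ee_rot: [-0.652, 0.758, -0.0, 0.001]
contact_force: [-0.6, 0.2, -0.5]
gripper_width: 10.1
grasp_force: 0.0
[ 1.25724798e+02 -1.17940903e-01  1.75635570e+02] [-0.59348272  0.21723683 -0.51825706]
[array([320.2, 225.6]), array([320.3, 243.9]), array([345.6, 228. ])]
2 [321.   98.4]
2.2 [320.9 131.6]
2.4 [320.7 156.3]
2.6 [320.6 172.5]
```

View pics/w8.png

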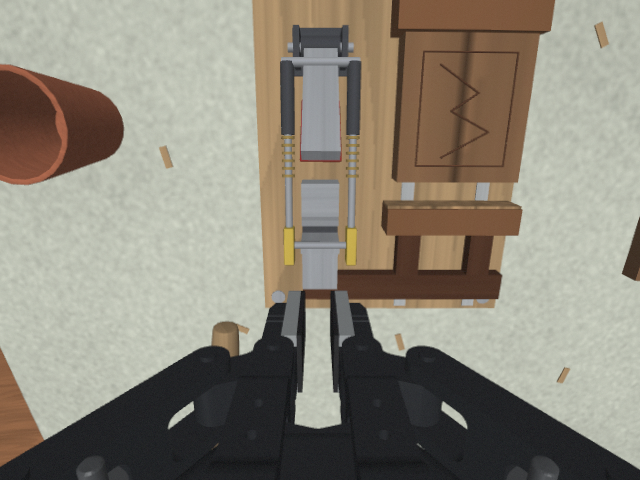

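The loop was carried up, because I began closing the fingers while rising past the cheeks. The bar now lies at (319,245), on the end post. I'll locate it and regrip.

```bash
python3 - <<'E'
from pose import *
pw=P['w8'];im=cv2.imread('pics/w8.png').astype(int)
m=(im[:,:,2]>150)&(im[:,:,0]<90)&(im[:,:,1]>120)
ys,xs=np.nonzero(m[215:280,270:375]);print(xs.min()+270,xs.max()+270,ys.min()+215,ys.max()+215)
print([(r,int(im[r,308:332].mean())) for r in range(220,260)])
print([(r,int(im[r,300+8:338-8].mean())) for r in range(150,165)])
for z in (58,64.5,70):
  a=w2p(o,at(pw,(285,246),z));b=w2p(o,at(pw,(356,246),z));c=w2p(o,at(pw,(320,245),z));print(z,a,b,c)
E
```

```text
284 356 225 265
[(220, 135), (221, 141), (222, 141), (223, 141), (224, 141), (225, 133), (226, 99), (227, 71), (228, 71), (229, 71), (230, 71), (231, 74), (232, 91), (233, 114), (234, 114), (235, 113), (236, 113), (237, 113), (238, 113), (239, 113), (240, 111), (241, 110), (242, 133), (243, 149), (244, 162), (245, 161), (246, 153), (247, 135), (248, 125), (249, 155), (250, 155), (251, 154), (252, 155), (253, 155), (254, 156), (255, 156), (256, 156), (257, 156), (258, 156), (259, 156)]
[(150, 153), (151, 110), (152, 106), (153, 106), (154, 106), (155, 106), (156, 106), (157, 106), (158, 106), (159, 104), (160, 85), (161, 74), (162, 125), (163, 132), (164, 131)]
58 [135.79597006 -25.76461037  58.        ] [135.85159894  26.04748273  58.        ] [135.0541461   -0.21804778  58.        ]
64.5 [133.63874748 -25.15270328  64.5       ] [133.69298657  25.36494893  64.5       ] [132.91545679  -0.24438001  64.5       ]
70 [131.8134053  -24.63493573  70.        ] [131.8664684   24.78742033  70.        ] [131.10579661  -0.26666113  70.        ]
```

```bash
python3 -m handwheel '[{"x":0.004,"y":0.025,"z":0,"ax":0,"ay":0,"az":0},{"x":0,"y":0,"z":0,"ax":0,"ay":0,"az":0},{"x":0,"y":0,"z":0,"ax":0,"ay":0,"az":0},{"x":0,"y":0,"z":0,"ax":0,"ay":0,"az":0},{"x":0,"y":0,"z":-0.1,"ax":0,"ay":0,"az":0},{"x":0,"y":0,"z":-0.1,"ax":0,"ay":0,"az":0},{"x":0,"y":0,"z":-0.1,"ax":0,"ay":0,"az":0},{"x":0,"y":0,"z":-0.1,"ax":0,"ay":0,"az":0}]' 0.46
python3 -m handwheel '[{"x":0,"y":0,"z":-0.1,"ax":0,"ay":0,"az":0},{"x":0,"y":0,"z":-0.06,"ax":0,"ay":0,"az":0},{"x":0,"y":0,"z":-0.04,"ax":0,"ay":0,"az":0},{"x":0,"y":0,"z":-0.02,"ax":0,"ay":0,"az":0},{"x":0,"y":0,"z":-0.005,"ax":0,"ay":0,"az":0},{"x":0,"y":0,"z":0,"ax":0,"ay":0,"az":0},{"x":0,"y":0,"z":0,"ax":0,"ay":0,"az":0},{"x":0,"y":0,"z":0,"ax":0,"ay":0,"az":0}]'
python3 -m handwheel '[{"x":0,"y":0,"z":0,"ax":0,"ay":0,"az":0},{"x":0,"y":0,"z":0,"ax":0,"ay":0,"az":0},{"x":0,"y":0,"z":0,"ax":0,"ay":0,"az":0},{"x":0,"y":0,"z":0,"ax":0,"ay":0,"az":0},{"x":0,"y":0,"z":0,"ax":0,"ay":0,"az":0},{"x":0,"y":0,"z":0,"ax":0,"ay":0,"az":0},{"x":0,"y":0,"z":0,"ax":0,"ay":0,"az":0},{"x":0,"y":0,"z":0,"ax":0,"ay":0,"az":0}]' 0
python3 - <<'E'
from pose import *
s=arm.read_state();print(w2p(o,s['position']),s['contact_force'])
pw,im=snap('wrist','w9.png');P['w9']=pw;pickle.dump(P,open('P.pkl','wb'));im=im.astype(int)
print([(r,int(im[r,300:338].mean())) for r in range(315,375,1)])
print([np.round(proj(pw,w2(o,q)),1) for q in ((124.9,0,41.5),(132.9,0,62),(133,0,64.5),(131,0,64.5))])
E
```

```text
clock: 11.7
position: [612.4, 101.4, 93.4]
ee_rot: [-0.653, 0.758, -0.0, 0.0]
contact_force: [-0.6, 1.0, 0.4]
gripper_width: 62.6
grasp_force: 0.0
clock: 12.5
position: [612.8, 101.4, 49.8]
ee_rot: [-0.653, 0.758, -0.0, 0.001]
contact_force: [0.6, -0.4, -0.4]
gripper_width: 62.3
grasp_force: 0.0
clock: 13.3
position: [612.4, 101.3, 49.8]
ee_rot: [-0.653, 0.758, -0.0, 0.0]
contact_force: [-3.0, 1.0, 4.8]
gripper_width: 48.7
grasp_force: 61.7
[131.28067257   0.39785748  49.80213117] [-2.96646382  0.99555871  4.8113324 ]
[(315, 119), (316, 119), (317, 119), (318, 119), (319, 119), (320, 119), (321, 119), (322, 119), (323, 119), (324, 113), (325, 110), (326, 126), (327, 137), (328, 146), (329, 156), (330, 165), (331, 170), (332, 170), (333, 169), (334, 166), (335, 160), (336, 150), (337, 137), (338, 145), (339, 162), (340, 163), (341, 163), (342, 163), (343, 162), (344, 162), (345, 162), (346, 163), (347, 163), (348, 163), (349, 163), (350, 163), (351, 163), (352, 163), (353, 163), (354, 163), (355, 163), (356, 163), (357, 163), (358, 163), (359, 163), (360, 163), (361, 163), (362, 162), (363, 163), (364, 162), (365, 162), (366, 163), (367, 163), (368, 162), (369, 163), (370, 162), (371, 162), (372, 162), (373, 162), (374, 162)]
[array([320.3, 288.9]), array([320.7, 329.5]), array([320.7, 333.1]), array([320.7, 328.5])]
```

View pics/w9.png

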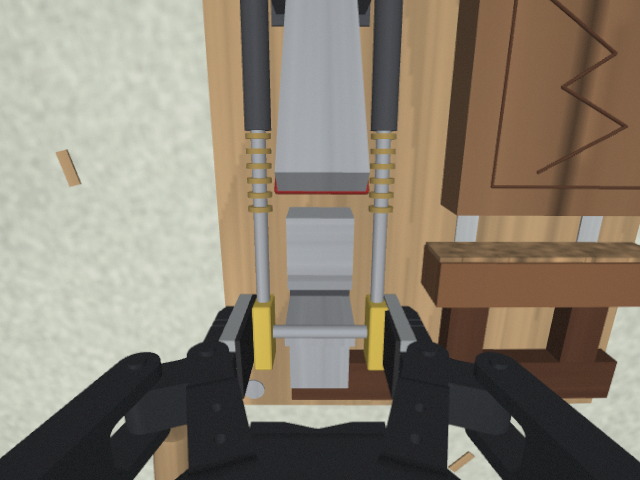

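Regripped: the bar is at (320,331) on the post's edge, and the groove is the dark strip at row 292. I'll lift 2 mm, go back about 4 mm, then down.

```bash
python3 -m handwheel '[{"x":0,"y":0,"z":0.01,"ax":0,"ay":0,"az":0},{"x":0,"y":0,"z":0.005,"ax":0,"ay":0,"az":0},{"x":-0.001,"y":-0.01,"z":0,"ax":0,"ay":0,"az":0},{"x":-0.001,"y":-0.01,"z":0,"ax":0,"ay":0,"az":0},{"x":0,"y":0,"z":0,"ax":0,"ay":0,"az":0},{"x":0,"y":0,"z":0,"ax":0,"ay":0,"az":0},{"x":0,"y":0,"z":0,"ax":0,"ay":0,"az":0},{"x":0,"y":0,"z":0,"ax":0,"ay":0,"az":0}]'
cat > bar.py <<'E'
from pose import *
import sys
s=arm.read_state();q=w2p(o,s['position']);print(q,s['contact_force'])
pw,im=snap('wrist',sys.argv[1]);im=im.astype(int)
print([(r,int(im[r,300:338].mean())) for r in range(275,375,1)])
z=q[2]-49.8+64.5
print('barz',z,[np.round(proj(pw,w2(o,q))[1],1) for q in ((124.9,0,41.5),(132.9,0,62),(127,0,z),(129,0,z),(131,0,z))])
E
python3 bar.py w10.png
```

```text
clock: 14.15
position: [611.7, 97.4, 52.0]
ee_rot: [-0.653, 0.758, 0.0, -0.0]
contact_force: [-3.2, 4.1, 0.5]
gripper_width: 48.8
grasp_force: 62.5
[127.26021508   0.42976325  51.99092208] [-3.21263905  4.13690264  0.4646529 ]
[(275, 163), (276, 162), (277, 161), (278, 161), (279, 160), (280, 160), (281, 154), (282, 137), (283, 138), (284, 137), (285, 138), (286, 139), (287, 142), (288, 149), (289, 149), (290, 149), (291, 149), (292, 149), (293, 149), (294, 149), (295, 140), (296, 103), (297, 75), (298, 75), (299, 76), (300, 75), (301, 92), (302, 120), (303, 120), (304, 120), (305, 120), (306, 120), (307, 120), (308, 120), (309, 120), (310, 120), (311, 120), (312, 120), (313, 120), (314, 120), (315, 120), (316, 119), (317, 119), (318, 119), (319, 119), (320, 119), (321, 120), (322, 119), (323, 119), (324, 114), (325, 110), (326, 125), (327, 137), (328, 146), (329, 156), (330, 164), (331, 170), (332, 171), (333, 170), (334, 167), (335, 161), (336, 151), (337, 137), (338, 145), (339, 163), (340, 163), (341, 163), (342, 163), (343, 163), (344, 163), (345, 163), (346, 162), (347, 163), (348, 162), (349, 163), (350, 162), (351, 163), (352, 163), (353, 163), (354, 164), (355, 163), (356, 163), (357, 163), (358, 163), (359, 163), (360, 163), (361, 163), (362, 163), (363, 163), (364, 163), (365, 163), (366, 163), (367, 163), (368, 163), (369, 162), (370, 163), (371, 163), (372, 162), (373, 163), (374, 163)]
barz 66.69092208256255 [np.float64(295.0), np.float64(335.4), np.float64(328.6), np.float64(333.1), np.float64(337.6)]
```

```bash
python3 -m handwheel '[{"x":0,"y":0.004,"z":0,"ax":0,"ay":0,"az":0},{"x":0,"y":0,"z":-0.02,"ax":0,"ay":0,"az":0},{"x":0,"y":0,"z":-0.02,"ax":0,"ay":0,"az":0},{"x":0,"y":0,"z":-0.02,"ax":0,"ay":0,"az":0},{"x":0,"y":0,"z":-0.02,"ax":0,"ay":0,"az":0},{"x":0,"y":0,"z":-0.02,"ax":0,"ay":0,"az":0},{"x":0,"y":0,"z":0,"ax":0,"ay":0,"az":0},{"x":0,"y":0,"z":0,"ax":0,"ay":0,"az":0}]'
python3 bar.py w11.png
```

```text
clock: 15.0
position: [611.9, 98.0, 32.1]
ee_rot: [-0.653, 0.758, 0.0, -0.0]
contact_force: [-3.4, 3.3, 2.4]
gripper_width: 48.7
grasp_force: 63.0
[127.94694311   0.35132745  32.1391941 ] [-3.38848307  3.31646156  2.40957291]
[(275, 165), (276, 165), (277, 165), (278, 165), (279, 166), (280, 165), (281, 165), (282, 165), (283, 165), (284, 165), (285, 166), (286, 166), (287, 167), (288, 168), (289, 169), (290, 168), (291, 166), (292, 165), (293, 164), (294, 162), (295, 161), (296, 161), (297, 160), (298, 160), (299, 160), (300, 155), (301, 140), (302, 138), (303, 137), (304, 138), (305, 139), (306, 140), (307, 144), (308, 149), (309, 149), (310, 149), (311, 149), (312, 149), (313, 149), (314, 149), (315, 149), (316, 130), (317, 75), (318, 76), (319, 75), (320, 84), (321, 105), (322, 116), (323, 117), (324, 133), (325, 142), (326, 151), (327, 161), (328, 168), (329, 169), (330, 170), (331, 168), (332, 163), (333, 156), (334, 144), (335, 123), (336, 112), (337, 120), (338, 119), (339, 119), (340, 119), (341, 119), (342, 119), (343, 119), (344, 119), (345, 119), (346, 119), (347, 119), (348, 119), (349, 119), (350, 119), (351, 119), (352, 119), (353, 119), (354, 119), (355, 119), (356, 119), (357, 118), (358, 118), (359, 118), (360, 119), (361, 119), (362, 118), (363, 119), (364, 133), (365, 155), (366, 162), (367, 162), (368, 162), (369, 162), (370, 162), (371, 162), (372, 162), (373, 162), (374, 161)]
barz 46.83919410306604 [np.float64(315.4), np.float64(364.1), np.float64(327.0), np.float64(331.6), np.float64(336.1)]
```

```bash
python3 -m handwheel '[{"x":0,"y":0.004,"z":0,"ax":0,"ay":0,"az":0},{"x":0,"y":0,"z":-0.01,"ax":0,"ay":0,"az":0},{"x":0,"y":0,"z":-0.01,"ax":0,"ay":0,"az":0},{"x":0,"y":0,"z":-0.01,"ax":0,"ay":0,"az":0},{"x":0,"y":0,"z":-0.01,"ax":0,"ay":0,"az":0},{"x":0,"y":0,"z":-0.01,"ax":0,"ay":0,"az":0},{"x":0,"y":0,"z":-0.01,"ax":0,"ay":0,"az":0},{"x":0,"y":0,"z":0,"ax":0,"ay":0,"az":0}]'
python3 bar.py w12.png
```

```text
clock: 15.85
position: [612.0, 98.9, 19.9]
ee_rot: [-0.653, 0.758, 0.0, -0.0]
contact_force: [-3.3, 1.4, 3.2]
gripper_width: 48.8
grasp_force: 63.3
[128.8101241    0.39464321  19.91246197] [-3.25235371  1.42409573  3.16589605]
[(275, 158), (276, 158), (277, 159), (278, 161), (279, 161), (280, 162), (281, 163), (282, 164), (283, 165), (284, 164), (285, 164), (286, 164), (287, 164), (288, 164), (289, 165), (290, 165), (291, 165), (292, 165), (293, 164), (294, 164), (295, 164), (296, 164), (297, 165), (298, 166), (299, 167), (300, 167), (301, 167), (302, 167), (303, 166), (304, 165), (305, 164), (306, 163), (307, 161), (308, 161), (309, 160), (310, 160), (311, 159), (312, 159), (313, 157), (314, 146), (315, 137), (316, 137), (317, 137), (318, 138), (319, 138), (320, 140), (321, 144), (322, 148), (323, 149), (324, 148), (325, 148), (326, 148), (327, 148), (328, 149), (329, 148), (330, 150), (331, 153), (332, 146), (333, 120), (334, 97), (335, 113), (336, 119), (337, 119), (338, 119), (339, 119), (340, 119), (341, 119), (342, 119), (343, 119), (344, 119), (345, 119), (346, 119), (347, 119), (348, 119), (349, 119), (350, 119), (351, 119), (352, 119), (353, 119), (354, 119), (355, 119), (356, 119), (357, 119), (358, 119), (359, 119), (360, 118), (361, 118), (362, 118), (363, 118), (364, 118), (365, 118), (366, 118), (367, 118), (368, 118), (369, 118), (370, 118), (371, 118), (372, 118), (373, 118), (374, 118)]
barz 34.61246197249159 [np.float64(329.7), np.float64(385.2), np.float64(325.1), np.float64(329.7), np.float64(334.2)]
```

```bash
python3 -m handwheel '[{"x":0,"y":0,"z":0,"ax":0,"ay":0,"az":0},{"x":0,"y":0,"z":0,"ax":0,"ay":0,"az":0},{"x":0,"y":0,"z":0,"ax":0,"ay":0,"az":0},{"x":0,"y":0,"z":0,"ax":0,"ay":0,"az":0},{"x":0,"y":0,"z":0,"ax":0,"ay":0,"az":0},{"x":0,"y":0,"z":0.02,"ax":0,"ay":0,"az":0},{"x":0,"y":0,"z":0.05,"ax":0,"ay":0,"az":0},{"x":0,"y":0,"z":0.1,"ax":0,"ay":0,"az":0}]' 0.46
python3 -m handwheel '[{"x":0,"y":0,"z":0.15,"ax":0,"ay":0,"az":0},{"x":0,"y":0,"z":0.2,"ax":0,"ay":0,"az":0},{"x":0,"y":0,"z":0.2,"ax":0,"ay":0,"az":0},{"x":0,"y":0,"z":0,"ax":0,"ay":0,"az":0},{"x":0,"y":0,"z":0,"ax":0,"ay":0,"az":0},{"x":0,"y":0,"z":0,"ax":0,"ay":0,"az":0},{"x":0,"y":0,"z":0,"ax":0,"ay":0,"az":0},{"x":0,"y":0,"z":0,"ax":0,"ay":0,"az":0}]'
python3 - <<'E'
from pose import *
s=arm.read_state();print(w2p(o,s['position']),s['contact_force'])
pw,im=snap('wrist','w13.png');P['w13']=pw;pickle.dump(P,open('P.pkl','wb'));im=im.astype(int)
print([np.round(proj(pw,w2(o,q)),1) for q in ((124.9,0,41.5),(132.9,0,62),(128.9,20,34))])
for t in (2.2,2.4,2.6): print(t,np.round(proj(pw,w2(o,[-92*np.cos(t),0,40+92*np.sin(t)])),1))
b=im[:,:,::-1];m=(b[:,:,2]>150)&(b[:,:,0]<90)&(b[:,:,1]>120)
ys,xs=np.nonzero(m[190:280,270:375]);print(xs.min()+270,xs.max()+270,ys.min()+190,ys.max()+190)
print([(r,int(im[r,308:332].mean())) for r in range(205,255)])
for z in (34,64.5):print([w2p(o,at(pw,((xs.min()+270),(ys.min()+ys.max())/2+190),z)).round(1),w2p(o,at(pw,((xs.max()+270),(ys.min()+ys.max())/2+190),z)).round(1)])
E
```

```text
clock: 16.7
position: [611.1, 98.5, 53.7]
ee_rot: [-0.653, 0.758, 0.0, -0.001]
contact_force: [0.3, 0.1, -0.3]
gripper_width: 62.7
grasp_force: 0.0
clock: 17.5
position: [611.5, 98.6, 162.9]
ee_rot: [-0.653, 0.758, 0.0, -0.001]
contact_force: [-0.9, -0.8, -0.7]
gripper_width: 62.3
grasp_force: 0.0
[128.47470418   0.8702508  162.88442623] [-0.8932112  -0.75555728 -0.71567373]
[array([318.3, 227. ]), array([318.4, 246.3]), array([344.8, 229.5])]
2.2 [318.8 126.8]
2.4 [318.7 153.4]
2.6 [318.5 170.9]
284 352 211 247
[(205, 153), (206, 153), (207, 152), (208, 153), (209, 154), (210, 155), (211, 156), (212, 154), (213, 152), (214, 150), (215, 148), (216, 148), (217, 143), (218, 129), (219, 127), (220, 127), (221, 131), (222, 138), (223, 138), (224, 137), (225, 138), (226, 138), (227, 143), (228, 156), (229, 154), (230, 138), (231, 112), (232, 70), (233, 75), (234, 96), (235, 111), (236, 111), (237, 110), (238, 111), (239, 111), (240, 110), (241, 110), (242, 110), (243, 110), (244, 110), (245, 110), (246, 122), (247, 151), (248, 151), (249, 150), (250, 151), (251, 151), (252, 151), (253, 151), (254, 151)]
[array([128.5, -25.7,  34. ]), array([128.5,  25.4,  34. ])]
[array([119.9, -22.9,  64.5]), array([120. ,  22.4,  64.5])]
```

View pics/w13.png

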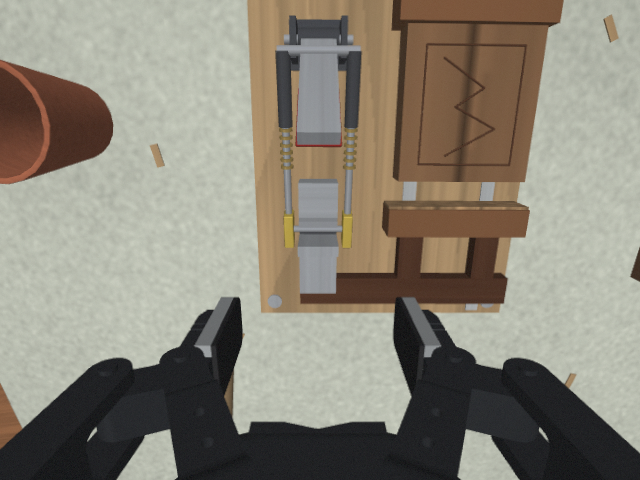

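Hooked: the bar is at (318,229), z about 34, mostly hidden by the lip, with the cheeks at (289,231) and (347,231). The lever stands at about 2.3 with its tip near row 140. Next I'll shut the fingers and go in front of the lever tip.

```bash
python3 -m handwheel '[{"x":0,"y":0,"z":0,"ax":0,"ay":0,"az":0},{"x":0,"y":0,"z":0,"ax":0,"ay":0,"az":0},{"x":0,"y":0,"z":0,"ax":0,"ay":0,"az":0},{"x":-0.007,"y":-0.048,"z":-0.075,"ax":0,"ay":0,"az":0},{"x":-0.007,"y":-0.048,"z":-0.1,"ax":0,"ay":0,"az":0},{"x":-0.007,"y":-0.048,"z":-0.1,"ax":0,"ay":0,"az":0},{"x":-0.007,"y":-0.048,"z":-0.1,"ax":0,"ay":0,"az":0},{"x":0,"y":0,"z":0,"ax":0,"ay":0,"az":0}]' -1
python3 -m handwheel '[{"x":-0.007,"y":-0.049,"z":0,"ax":0,"ay":0,"az":0},{"x":-0.007,"y":-0.049,"z":0.01,"ax":0,"ay":0,"az":0},{"x":-0.007,"y":-0.049,"z":0.02,"ax":0,"ay":0,"az":0},{"x":-0.007,"y":-0.049,"z":0.03,"ax":0,"ay":0,"az":0},{"x":-0.007,"y":-0.049,"z":0.025,"ax":0,"ay":0,"az":0},{"x":-0.007,"y":-0.049,"z":0.015,"ax":0,"ay":0,"az":0},{"x":0,"y":0,"z":0,"ax":0,"ay":0,"az":0},{"x":0,"y":0,"z":0,"ax":0,"ay":0,"az":0}]'
python3 - <<'E'
from pose import *
s=arm.read_state();print(w2p(o,s['position']),s['contact_force'])
pw,im=snap('wrist','w14.png');snap('scene','s14.png')
E
```

```text
clock: 18.35
position: [604.1, 59.0, 86.2]
ee_rot: [-0.652, 0.758, 0.002, -0.003]
contact_force: [-0.8, -0.5, -0.2]
gripper_width: -0.1
grasp_force: 0.0
clock: 19.15
position: [598.8, 2.5, 110.0]
ee_rot: [-0.653, 0.758, -0.0, 0.002]
contact_force: [2.5, 6.7, -2.0]
gripper_width: -0.3
grasp_force: 3.1
[ 31.49379043  -0.76161109 109.99027975] [ 2.4543223   6.72715451 -1.98561858]
```

```bash
python3 -m handwheel '[{"x":-0.007,"y":-0.049,"z":0,"ax":0,"ay":0,"az":0},{"x":-0.007,"y":-0.049,"z":0,"ax":0,"ay":0,"az":0},{"x":-0.007,"y":-0.049,"z":0,"ax":0,"ay":0,"az":0},{"x":-0.007,"y":-0.049,"z":-0.01,"ax":0,"ay":0,"az":0},{"x":-0.007,"y":-0.049,"z":-0.02,"ax":0,"ay":0,"az":0},{"x":-0.007,"y":-0.049,"z":-0.03,"ax":0,"ay":0,"az":0},{"x":0,"y":0,"z":0,"ax":0,"ay":0,"az":0},{"x":0,"y":0,"z":0,"ax":0,"ay":0,"az":0}]'
python3 - <<'E'
from pose import *
s=arm.read_state();print(w2p(o,s['position']),s['contact_force'])
pw,im=snap('wrist','w15.png');snap('scene','s15.png')
im=cv2.imread('pics/s15.png')[175:325,255:415];a=cv2.resize(im,(480,450),interpolation=cv2.INTER_CUBIC)
b=cv2.resize(cv2.imread('pics/w15.png'),(320,240));c=np.zeros((450,800,3),np.uint8);c[:,:480]=a;c[:240,480:]=b;cv2.imwrite('pics/c15.png',c)
E
```

```text
clock: 20.05
position: [590.2, -57.4, 98.7]
ee_rot: [-0.653, 0.758, -0.001, 0.001]
contact_force: [0.3, 1.8, 4.9]
gripper_width: 0.1
grasp_force: 2.1
[-29.01653164  -1.01028814  98.6615372 ] [0.25367508 1.84217152 4.88536782]
```

View pics/c15.png

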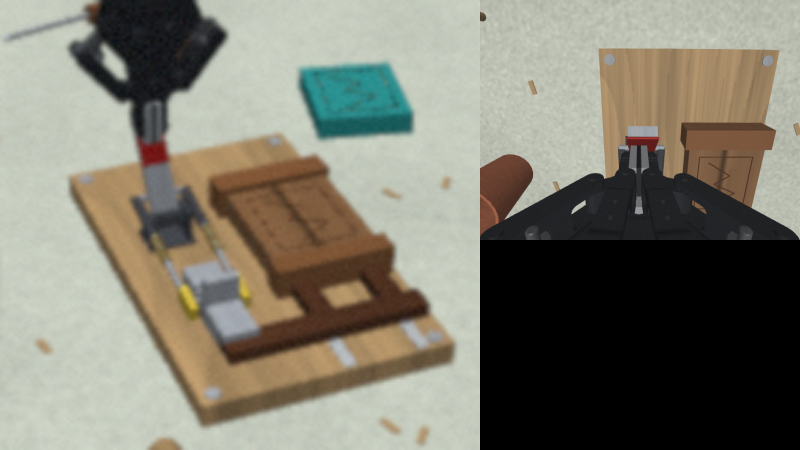

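The jaw is nearly home and the loop holds on the keeper at crop (215,290), while the fingers push on the red cap. I'll continue down.

```bash
python3 -m handwheel '[{"x":-0.004,"y":-0.03,"z":-0.025,"ax":0,"ay":0,"az":0},{"x":-0.004,"y":-0.025,"z":-0.035,"ax":0,"ay":0,"az":0},{"x":-0.004,"y":-0.025,"z":-0.035,"ax":0,"ay":0,"az":0},{"x":-0.004,"y":-0.025,"z":-0.04,"ax":0,"ay":0,"az":0},{"x":-0.002,"y":-0.015,"z":-0.04,"ax":0,"ay":0,"az":0},{"x":-0.001,"y":-0.01,"z":-0.03,"ax":0,"ay":0,"az":0},{"x":0,"y":0,"z":0,"ax":0,"ay":0,"az":0},{"x":0,"y":0,"z":0,"ax":0,"ay":0,"az":0}]'
python3 - <<'E'
from pose import *
s=arm.read_state();print(w2p(o,s['position']),s['contact_force'])
E
```

```text
clock: 20.95
position: [585.3, -83.2, 55.4]
ee_rot: [-0.653, 0.758, 0.0, -0.001]
contact_force: [-1.0, -0.9, -0.7]
gripper_width: 0.1
grasp_force: 0.0
[-55.19356905   0.07107614  55.41853488] [-0.97014393 -0.86174226 -0.71448309]
```

No force is left, so the lever has gone over and snapped. I'll retreat upward and look.

```bash
python3 -m handwheel '[{"x":0,"y":0,"z":0.1,"ax":0,"ay":0,"az":0},{"x":0,"y":0,"z":0.2,"ax":0,"ay":0,"az":0},{"x":0,"y":0,"z":0.2,"ax":0,"ay":0,"az":0},{"x":0,"y":0,"z":0.2,"ax":0,"ay":0,"az":0},{"x":0,"y":-0.2,"z":0.1,"ax":0,"ay":0,"az":0},{"x":0,"y":-0.2,"z":0,"ax":0,"ay":0,"az":0},{"x":0,"y":-0.2,"z":0,"ax":0,"ay":0,"az":0},{"x":0,"y":0,"z":0,"ax":0,"ay":0,"az":0}]'
python3 -m handwheel '[{"x":0,"y":-0.2,"z":0,"ax":0,"ay":0,"az":0},{"x":0,"y":-0.2,"z":0,"ax":0,"ay":0,"az":0},{"x":0,"y":-0.1,"z":0,"ax":0,"ay":0,"az":0},{"x":0,"y":0,"z":0,"ax":0,"ay":0,"az":0},{"x":0,"y":0,"z":0,"ax":0,"ay":0,"az":0},{"x":0,"y":0,"z":0,"ax":0,"ay":0,"az":0},{"x":0,"y":0,"z":0,"ax":0,"ay":0,"az":0},{"x":0,"y":0,"z":0,"ax":0,"ay":0,"az":0}]'
python3 - <<'E'
from pose import *
snap('top','t16.png');snap('scene','s16.png')
im=cv2.imread('pics/s16.png')[175:325,255:415];a=cv2.resize(im,(427,400),interpolation=cv2.INTER_CUBIC)
b=cv2.resize(cv2.imread('pics/t16.png')[165:310,215:345+45],(373,309),interpolation=cv2.INTER_CUBIC)
c=np.zeros((400,800,3),np.uint8);c[:,:427]=a;c[:309,427:]=b;cv2.imwrite('pics/c16.png',c)
E
```

```text
clock: 21.75
position: [585.3, -206.7, 216.2]
ee_rot: [-0.651, 0.759, -0.0, -0.0]
contact_force: [0.6, 0.6, -1.1]
gripper_width: 0.0
grasp_force: 0.0
clock: 22.55
position: [586.1, -302.2, 216.4]
ee_rot: [-0.653, 0.757, -0.0, 0.0]
contact_force: [-0.4, -0.5, 0.3]
gripper_width: 0.1
grasp_force: 0.0
```

View pics/c16.png

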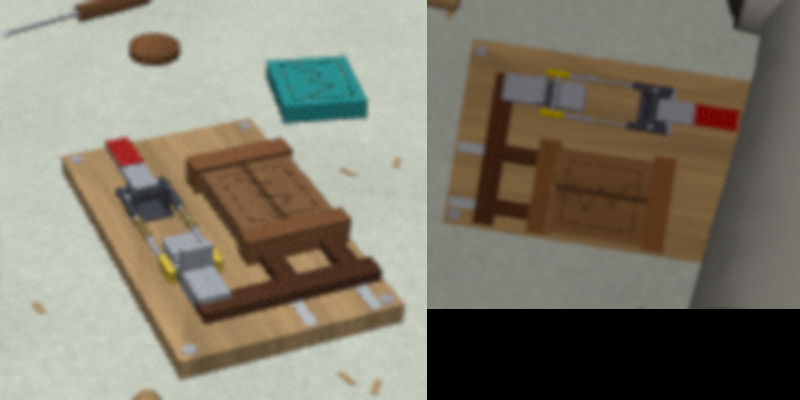

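The lever lies flat at crop (125,155), the loop is hooked at the keeper near (190,260), and the jaw bears on the blank. The robot is clear of everything.

```bash
python3 -c "
from bench import arm
print(arm.job_done())"
```

```text
the job is handed in; nothing more can be done
None
```

The blank is clamped: the bar is hooked in the keeper's groove and the lever is snapped flat. It took two tries, because on the first my closing fingers carried the loop up onto the end post. The gripper is clear, I touched nothing else, and the job is handed in at about 23 s.

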